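# Rehang a lift-off cabinet door with a sprung hinge pin

### The job

The small steel door belongs on the other parts cabinet. Pinch its two finger tabs together to draw back the sprung hinge pin, lift the door off, and hang it on the empty cabinet the same way round (hinge fully down in its rail, pin sprung fully out into its hole), then let go. That cabinet's hinge rail has slipped up to a centimetre sideways on its slots, so feel for the place gently, never pushing or wrenching the door against either cabinet with more than about 2 kg of force, and leave the other things on the mat where they are.

Things in the scene. Friction and masses are not known exactly. Their poses are not given: they have to be found in the camera images.
- door_grip (a point): Steel door's grip point, half-way up its two finger tabs (upright, 24 mm wide in x, 4 thick, tops 17 above), mid-way between their outer faces when fully pinched. +y to sprung pin, z up, +x to cabinet. Fixed tab's outer face at y = -16 mm; sprung tab's +26 at rest, +15 pinched to its stop: only this one moves, so centre the closed fingers here. Hinge axis 8 mm to +x, 29 below.
- door: Same door, 0.3 to 0.45 kg; origin on the hinge axis at mid-barrel, same axes. Round barrel 20 mm diameter, y = -55 to +55. Fixed stub, 8 mm diameter, 12 long, out of its -y end; sprung pin at +y end. Upright panel 130 wide, 109 high, 6 thick at x = -21 to -15 mm, z = +4 to -105: it hangs in front of the cabinet. Its weight lies under the grip point.
- hinge_pin (a joint): How far the sprung pin is drawn back, m: 0 = fully out (6 mm pin standing 10.5 mm out of the barrel's +y end), 0.011 = fully drawn in by the pinched tab. Spring 3 N at rest to 6.3 N fully drawn.
- cabinet_a: Cabinet A, grey steel, 90 deep, 160 wide, 115 high; carries the door at the start. Origin at its foot, axes as hinge_a, which is 42 mm to -x and 135 up.
- hinge_a (a point): Mid-point of A's hinge axis; +x into the cabinet, y along the hinge, z up. Front face 11 mm to -x, cabinet top 20 below. Rail on top with two ears, 8 thick, 24 wide, inner faces y = -56.5 and +56.5, tops 9 above the axis. -y ear: open slot 11 wide, mouth flared to 17, floor 4 below the axis, for the stub. +y ear: closed hole 11 wide, z = -4 to +6, for the pin; a ledge beside it bears the barrel.
- cabinet_b: Cabinet B, the empty one, same make and axes as A; origin at its foot; hinge_b is 42 mm to -x and 135 up.
- hinge_b (a point): NOMINAL middle of cabinet B's hinge axis (as hinge_a). Its rail with both ears has slipped and sits firmly anywhere from -10 to +10 mm along y (not measured). Barrel play between the ears is 1.5 mm each way: off that place it lands on an ear top, some 13 mm (slotted ear) or 19 mm (holed ear) too high. In place the stub sits on the slot floor with the door's axis at this height.
- hub_1: White nylon reel hub, 60 mm diameter, 16 mm high, lying on the mat; origin under its centre. Leave alone.
- hub_2: A second such hub. Leave alone.
- wand: Red plastic demagnetizer wand lying on the mat, about 165 mm long in x, 30 wide, 26 high. Leave alone.
- gauge: Flat aluminium belt gauge, 26 by 130 (y) by 5 mm. Leave alone.

How it is judged:
By the outcome, as a careful person would: the job done as asked, in the order asked, and still so for the second after the job is handed in, with the robot touching nothing.
It also fails if it takes over 64 s, if anything falls off the work surface, if the arm or the gripper's body presses on something with over 40 N, if the wrist force passes 120 N, or if a joint passes its speed limit or range.

### The arm

A 6-joint arm with a two-finger parallel gripper is mounted at the origin on the work surface. World frame = base frame: x ahead of the robot, y to its left, z up, the work surface at z = 0. Lengths are in m, angles in degrees, forces in N, time in s.
With the tool pointing down it reaches from about 0.4 to 0.825 m from the base axis. Payload 7 kg.
Tool frame: the origin (TCP) lies at the very end of the fingers, on their centre line; the grasp point (between the pads) lies 19 mm behind it (r.hold_point_z is the distance from the TCP to the grasp point, in m); x points along the fingers, y is the direction in which the jaws open and shut, and the axes are right-handed (so a half turn about x gives the same grasp; the last joint's range is limited). The gripper opens to 88 mm and grips with 3 to 60 N. Pads are 19 mm wide; open, the fingers measure 130 mm over their backs; the gripper's body (78 mm by 193 mm) begins 47 mm behind the grasp point.
Start: joints at [84.116, 20.546, 0.682, 0, -70.136, -16.507], TCP at [0.257, 0.624, 0.227] pointing down, gripper open.
Joint ranges: [-176.03, 176.03], [-82.01, 121.73], [-58.28, 71.71], [-173.87, 95.51], [-174.79, -0.11], [-173.66, 173.66]. Speed limits (degrees/s): [136.94, 136.94, 172.46, 180, 180, 180].

### API

Orientations are given as [roll, pitch, yaw] about the fixed x, y, z axes, in that order (R = Rz(yaw) Ry(pitch) Rx(roll)).
In Python, from plant import r gives the robot as it stands. The module is installed in compiled form; this text tells all that it offers.
- The arm moves only by the shell command python3 -m creep 'ROWS' [FORCE]. ROWS is JSON, a list of rows, each a list of 7 numbers: the turn, a rotation vector about the tool's x, y, z in rad, then the shift along the tool's x, y, z in cm, then the opening in per cent of the stroke, from 0 (shut) to 100 (fully open). In form: [[rx, ry, rz, x, y, z, fingers], ...]. A call has 1 to 8 rows; each row shifts and turns the commanded pose from where the row before left it, along the tool's axes as they then stand; what a row does not reach is not made up. A row lasts 1/10 s, in which the tool goes at most 50 mm and 8.59 degrees, less where a joint would pass 70% of its speed; a pose out of reach is approached as far as the arm can. A call is refused whole if a number of a shift passes 5 or a number of a turn 0.15, either way. A call with a gripper value outside its range is refused whole. The fingers move at their own pace and stop on an object; FORCE is the grip in N (left out, the last holds). Time passes only in rows, so rows that do not move let the fingers close. It gives the time, the measured TCP pose, the force and the opening at its end, in the units of the state.
- r.get_state(): the state, without advancing time (a new reading comes with each control period).
- r.capture(name): name is "scene" or "top"; returns (picture, depth): 480x640x3 uint8, blue, green, red; 480x640 float32, m along the optical axis (not along the pixel's ray), 0 where there is no reading.
- r.camera_info(name): a dict with "fovy" (degrees; the focal length in pixels is half the picture's height over the tangent of half this angle, whatever the lens; pixels are square), "cx", "cy" (the principal point, pixels), "camera_from_world" (4x4, takes a point from world to camera coordinates). Camera axes: x right, y down, z forward; pixel columns grow to the right and rows downward; lengths in m; the calibration is good to about 2 mm. A picture is of the moment at which its call begins. camera_info takes no time and is no camera call.
- r.close_job(): hands the job in, once; it reports no verdict.
Trained networks look in the newest picture that a camera, given by its name, has taken for a name from the list of things; names that differ only in an ending like _2 or _b are one class to them, and where a whole thing is asked for, a point or a joint stands for the part that bears it (a point fixed in the world has none). Each returns a list of dicts, best first, with "score" (0 to 1); they miss things now and then, are a little off and sometimes report something else, mostly with a low value. They report only what shows in the picture. A call takes as long as a camera call.
- r.look_for(query, camera): "rect" ([left, top, right, bottom] in pixels, round what is visible of it).
- r.masks_of(query, camera): "pixels" (480x640 bool, what is visible of it) and "rect" ([left, top, right, bottom] in pixels, round what is visible of it).
The state is a dict: "time_s": time; "joints": joint angles; "qd": joint speeds; "joint_torque": joint torques, N m; "tcp_pos": TCP position; "eef_rot": TCP orientation; "contact_force": force on the tool from outside, world axes, zero at the start; "moment": the same for the moment, N m; "gripper_width": finger opening in m.
Only numpy, scipy, OpenCV 4.12 (cv2) and the standard library are available. Lean on these libraries where they do the work, as an engineer would, in place of code of your own. Each camera call takes 0.05 s, during which the arm holds its last target. There are 200 camera calls.

## Working session

There is one attempt and no reset: what is moved stays moved. The work goes in short steps, Python scripts to look and compute and a shell command to move; the robot and the scene stay as the last step left them, time stands still between calls to the robot, and variables do not carry over. Pictures are saved under pics/ and viewed, about 8 in all and at most 12, crops included, and the job is handed in when it is done.

```bash
mkdir -p pics
python3 - <<'E'
from plant import r
import cv2,numpy as np
s=r.get_state();print(s)
print(r.hold_point_z)
for n in("scene","top"):
    p,d=r.capture(n);cv2.imwrite(f"pics/{n}0.png",p);np.save(f"pics/{n}0.npy",d)
    i=r.camera_info(n);print(n,i)
    for q in("door","cabinet_a","door_grip"):
        print(q,[(round(x["score"],2),x["rect"]) for x in r.look_for(q,n)])
E
```

```text
{'time_s': 0.0, 'joints': array([ 8.41160689e+01,  2.05898272e+01,  6.32850788e-01, -2.10604895e-02,
       -7.01343683e+01, -1.65086719e+01]), 'qd': array([ 0.06749997,  0.07448295,  0.03213496,  0.05334621, -0.00385799,
       -0.12497644]), 'joint_torque': array([ 1.28761814e-03, -5.82714915e+01,  2.93049502e+01,  6.99714258e+00,
        6.76459749e-03, -1.57782697e-04]), 'tcp_pos': array([0.2569552 , 0.62364585, 0.22563086]), 'eef_rot': array([  94.28104012,   89.90653372, -108.11873534]), 'contact_force': array([ 0.30615308,  0.32888896, -0.49789535]), 'moment': array([ 0.0184908 ,  0.00936781, -0.02206024]), 'gripper_width': 0.08737622658341831}
0.0188
scene {'fovy': 56.68111902689408, 'cx': 312.31870381422044, 'cy': 233.53947756611723, 'camera_from_world': array([[-0.72436859,  0.68936097,  0.00846211,  0.42646871],
       [ 0.53330683,  0.56808362, -0.6267893 , -0.23209206],
       [-0.43689126, -0.44951358, -0.77914284,  1.19402582],
       [ 0.        ,  0.        ,  0.        ,  1.        ]])}
door [(0.78, [411.2, 240.7, 467.2, 299.0])]
cabinet_a [(0.92, [209.8, 135.9, 287.7, 234.4]), (0.75, [366.4, 240.6, 459.8, 359.0]), (0.5, [440.1, 261.3, 456.1, 300.0])]
door_grip [(0.61, [409.3, 245.3, 467.2, 298.9])]
top {'fovy': 54.52526162221815, 'cx': 319.02696279406643, 'cy': 235.92824207448285, 'camera_from_world': array([[ 0.04151252, -0.99912736,  0.00460721, -0.02485282],
       [-0.97576916, -0.04153262, -0.21482456,  0.60133668],
       [ 0.21482844,  0.00442234, -0.97664179,  0.8909193 ],
       [ 0.        ,  0.        ,  0.        ,  1.        ]])}
door [(0.59, [172.5, 265.6, 242.5, 301.7])]
cabinet_a [(0.89, [391.8, 225.6, 485.3, 285.7]), (0.71, [169.7, 227.0, 267.5, 299.7])]
door_grip [(0.69, [178.8, 262.4, 242.1, 296.6])]
```

View pics/scene0.png

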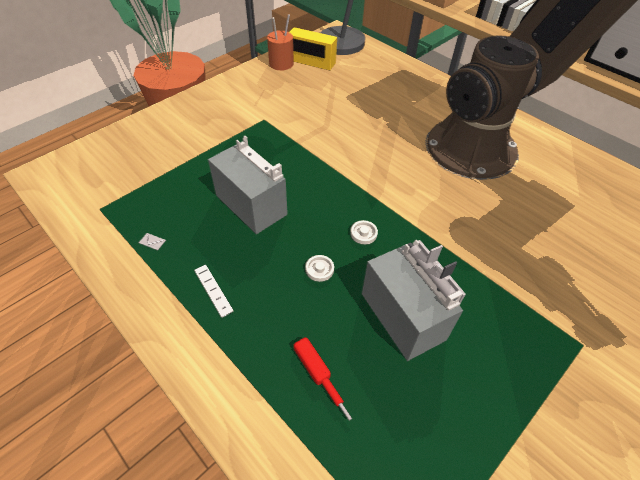

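View pics/top0.png

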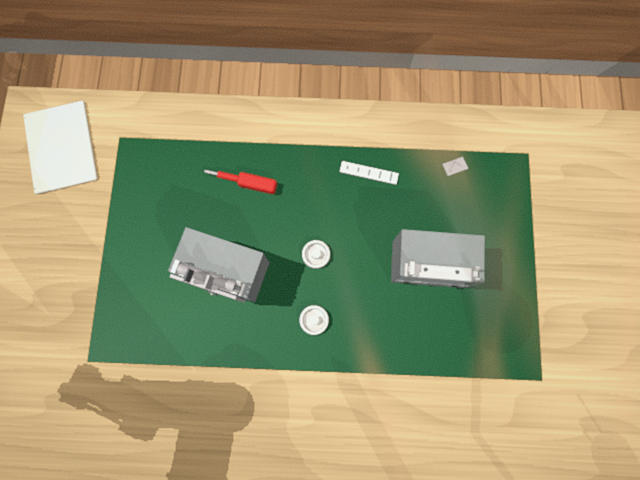

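The scene picture shows cabinet A with the door at about (412,300) and empty B at about (248,185). In the top picture A is at (218,265), yawed, and B at (440,258), with both rails on the robot side. Next I'll fit both from the depth data.

```bash
cat > h.py <<'E'
import numpy as np,cv2
from plant import r
def cloud(n,d,rect):
    i=r.camera_info(n);f=240/np.tan(np.radians(i["fovy"]/2))
    v,u=np.mgrid[0:480,0:640];l,t,R,b=rect
    m=(d>0)&(u>=l)&(u<=R)&(v>=t)&(v<=b);z=d[m]
    P=np.c_[(u[m]-i["cx"])/f*z,(v[m]-i["cy"])/f*z,z]
    T=i["camera_from_world"];return (P-T[:3,3])@T[:3,:3]
E
python3 - <<'E'
from h import *
R={"A":{"scene":(355,230,475,365),"top":(160,220,275,305)},"B":{"scene":(200,130,295,238),"top":(385,220,495,292)}}
for k in R:
    for n in R[k]:
        P=cloud(n,np.load(f"pics/{n}0.npy"),R[k][n])
        h=np.histogram(P[:,2],bins=np.arange(.09,.19,.004));print(k,n,[(round(a*1000),c) for a,c in zip(h[1],h[0])])
        T=P[(abs(P[:,2]-.115)<.006)]
        rc=cv2.minAreaRect((T[:,:2]*1000).astype(np.float32));print(" top rect",rc)
        for lo,hi in((.122,.132),(.138,.150),(.15,.19),(.165,.19)):
            Q=P[(P[:,2]>lo)&(P[:,2]<hi)]
            if len(Q)>4:print(lo,len(Q),Q.mean(0).round(4),cv2.minAreaRect((Q[:,:2]*1000).astype(np.float32)))
E
```

```text
A scene [(90, np.int64(121)), (94, np.int64(115)), (98, np.int64(112)), (102, np.int64(124)), (106, np.int64(127)), (110, np.int64(127)), (114, np.int64(1700)), (118, np.int64(1669)), (122, np.int64(276)), (126, np.int64(48)), (130, np.int64(45)), (134, np.int64(120)), (138, np.int64(302)), (142, np.int64(321)), (146, np.int64(388)), (150, np.int64(36)), (154, np.int64(26)), (158, np.int64(31)), (162, np.int64(27)), (166, np.int64(31)), (170, np.int64(30)), (174, np.int64(30)), (178, np.int64(34)), (182, np.int64(60))]
 top rect ((528.9044799804688, 197.06040954589844), (161.50730895996094, 99.48330688476562), 73.96525573730469)
0.122 342 [0.5095 0.2165 0.1245] ((498.93408203125, 206.20138549804688), (138.3062744140625, 33.2368049621582), 76.53346252441406)
0.138 1011 [0.4998 0.2108 0.1443] ((495.4487609863281, 206.48330688476562), (131.56044006347656, 34.47303771972656), 73.79983520507812)
0.15 305 [0.495  0.2134 0.1695] ((497.1457824707031, 223.6613006591797), (88.31419372558594, 29.038131713867188), 70.61972045898438)
0.165 192 [0.4944 0.2136 0.1768] ((492.7794189453125, 213.14627
[... 2446 characters left out ...]
3)), (150, np.int64(10)), (154, np.int64(0)), (158, np.int64(0)), (162, np.int64(0)), (166, np.int64(0)), (170, np.int64(0)), (174, np.int64(0)), (178, np.int64(0)), (182, np.int64(0))]
 top rect ((563.740234375, -238.7763671875), (160.9659881591797, 92.09344482421875), 88.06844329833984)
0.122 698 [ 0.5311 -0.2335  0.1244] ((561.5357055664062, -238.57305908203125), (144.42115783691406, 88.16989135742188), 87.77543640136719)
0.138 111 [ 0.5301 -0.2224  0.1457] ((529.6820068359375, -234.09988403320312), (128.7228546142578, 24.535720825195312), 88.1690902709961)
0.15 10 [ 0.5304 -0.1865  0.1505] ((532.85546875, -231.31829833984375), (20.440893173217773, 120.21800231933594), 1.8443254232406616)
```

```bash
cat >> h.py <<'E'
from scipy.spatial.transform import Rotation as Ro
def go(p,yaw):
    """tool-axis rotvec (rad) & shift (cm) to TCP p, tool x down, tool y along cabinet +-y at yaw deg"""
    s=r.get_state();R=Ro.from_euler("xyz",s["eef_rot"],degrees=True)
    best=None
    for sg in(1,-1):
        y=sg*np.array([-np.sin(np.radians(yaw)),np.cos(np.radians(yaw)),0]);x=np.array([0,0,-1.])
        G=Ro.from_matrix(np.c_[x,y,np.cross(x,y)]);w=(R.inv()*G).as_rotvec()
        if best is None or np.linalg.norm(w)<np.linalg.norm(best[0]):best=(w,sg,G)
    w,sg,G=best;d=np.array(p)-s["tcp_pos"]
    print("t",round(s["time_s"],2),"tcp",s["tcp_pos"].round(4),"F",s["contact_force"].round(1),"M",s["moment"].round(2),"w",round(s["gripper_width"]*1000,1),"J6",s["joints"][5].round(0))
    print("turn",w.round(4),"ysign",sg,"shift cm now-axes",(R.inv().apply(d)*100).round(2),"after-turn axes",(G.inv().apply(d)*100).round(2))
E
python3 - <<'E'
from h import *
go((.4915,.2075,.215),-16.1)
R={"A":{"scene":(355,230,475,365),"top":(160,220,275,305)},"B":{"scene":(200,130,295,238),"top":(385,220,495,292)}}
# in-cabinet-frame extents of ears(B) and tabs(A)
for k,yaw,o,z0,z1 in(("B",-1.9,(.5297,-.2335),.139,.152),("A",-16.1,(.4915,.2075),.16,.188)):
    c,s=np.cos(np.radians(yaw)),np.sin(np.radians(yaw))
    for n in R[k]:
        P=cloud(n,np.load(f"pics/{n}0.npy"),R[k][n]);P=P[(P[:,2]>z0)&(P[:,2]<z1)]
        q=(P[:,:2]-o)@np.array([[c,-s],[s,c]])*1000
        for nm,m in(("-",q[:,1]<0),("+",q[:,1]>0)):
            print(k,n,nm,"x",np.percentile(q[m,0],[2,98]).round(1),"y",np.percentile(q[m,1],[0,5,50,95,100]).round(1),m.sum())
E
```

```text
t 0.4 tcp [0.2571 0.624  0.2264] F [ 0.6 -0.  -0.3] M [-0.08 -0.01  0.04] w 87.9 J6 -17.0
turn [-1.098e-01 -1.000e-04 -3.000e-04] ysign -1 shift cm now-axes [  1.15  29.58 -37.54] after-turn axes [  1.14  33.52 -34.07]
B scene - x [-12.  12.] y [-65.  -63.6 -58.6 -55.  -54.9] 30
B scene + x [-11.8  12.2] y [56.  57.  62.8 65.2 66. ] 61
B top - x [-12.1  11.9] y [-65.  -64.9 -60.6 -57.2 -56.4] 44
B top + x [-11.5  11.9] y [55.1 56.1 59.9 63.6 63.8] 71
A scene - x [-11.5  12. ] y [-15.8 -14.9 -11.6 -10.7 -10.3] 114
A scene + x [-11.3  12. ] y [22.8 23.3 26.2 27.  27.4] 113
A top - x [-11.3  11.6] y [-17.1 -16.7 -16.  -12.7 -12.3] 75
A top + x [-11.3  11. ] y [20.7 21.4 22.  24.8 25.6] 84
```

```bash
python3 -m creep '[[-0.11,0,0,0,0,0,73],[0,0,0,0,2.8,-2.8,73],[0,0,0,0,2.8,-2.8,73],[0,0,0,0,2.8,-2.8,73],[0,0,0,0,2.8,-2.8,73],[0,0,0,0,2.8,-2.8,73],[0,0,0,0,2.8,-2.8,73],[0,0,0,0,2.8,-2.8,73]]' 8; python3 -m creep '[[0,0,0,0,2.8,-2.8,73],[0,0,0,0,2.8,-2.8,73],[0,0,0,0,2.8,-2.8,73],[0,0,0,0,2.8,-2.8,73],[0,0,0,0,2.5,-2.5,73],[0,0,0,0,0,0,73],[0,0,0,0,0,0,73]]'; python3 -c "
from h import *
go((.4915,.2077,.149),-16.1)"
```

```text
time_s: 1.2
tcp_pos: [0.3917, 0.38, 0.2268]
eef_rot: [-104.4, 90.0, 59.5]
contact_force: [0.2, 0.5, 0.3]
gripper_width: 0.0639
time_s: 1.9
tcp_pos: [0.4851, 0.2111, 0.2266]
eef_rot: [-107.6, 90.0, 56.2]
contact_force: [0.6, -0.1, 0.0]
gripper_width: 0.0641
t 1.9 tcp [0.4851 0.2111 0.2266] F [ 0.6 -0.1  0. ] M [ 0.02 -0.03  0.  ] w 64.1 J6 29.0
turn [-0.0019 -0.0001  0.0003] ysign -1 shift cm now-axes [ 7.76  0.15 -0.71] after-turn axes [ 7.76  0.15 -0.71]
```

```bash
python3 -m creep '[[0,0,0,0,0.15,-0.71,73],[0,0,0,2,0,0,73],[0,0,0,2,0,0,73],[0,0,0,2,0,0,73],[0,0,0,1,0,0,73],[0,0,0,0.5,0,0,73],[0,0,0,0.2,0,0,73],[0,0,0,0,0,0,73]]'
python3 - <<'E'
from h import *
go((.4915,.2077,.149),-16.1)
for n in("scene","top"):
    p,d=r.capture(n)
    if n=="scene":cv2.imwrite("pics/s1.png",cv2.resize(p[140:380,320:620],None,fx=2.5,fy=2.5))
E
```

```text
time_s: 2.7
tcp_pos: [0.4915, 0.2088, 0.15]
eef_rot: [-136.0, 90.0, 27.9]
contact_force: [-0.3, -0.2, 1.3]
gripper_width: 0.064
t 2.7 tcp [0.4915 0.2088 0.15  ] F [-0.3 -0.2  1.3] M [-0.05  0.07 -0.03] w 64.0 J6 30.0
turn [ 0.0007 -0.0005  0.0005] ysign -1 shift cm now-axes [ 0.1   0.11 -0.03] after-turn axes [ 0.1   0.11 -0.03]
```

View pics/s1.png

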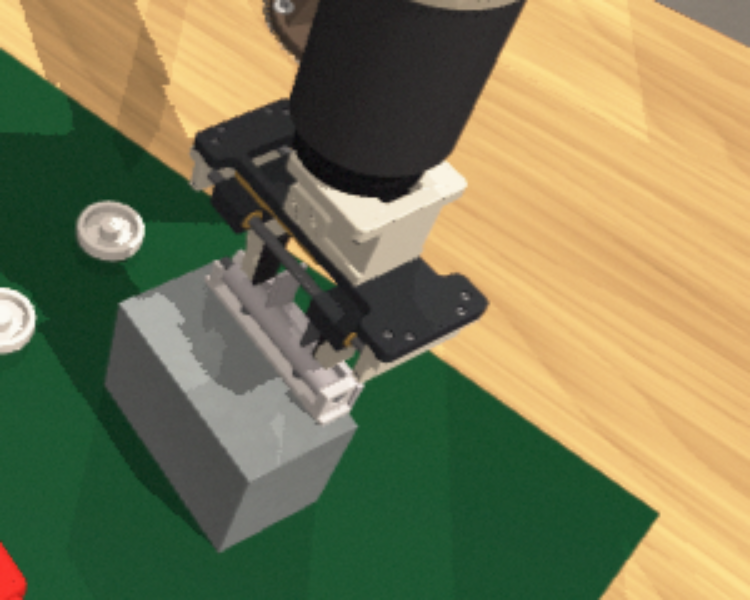

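The fingers straddle the two tabs at about (285,290) and (325,325) in the crop, and the tips are clear of the ears. I'll close at low force and watch the side force.

```bash
python3 -m creep '[[0,0,0,0.05,0.1,-0.03,73],[0,0,0,0,0,0,73],[0,0,0,0,0,0,55],[0,0,0,0,0,0,45],[0,0,0,0,0,0,40],[0,0,0,0,0,0,30],[0,0,0,0,0,0,30],[0,0,0,0,0,0,30]]' 10;  python3 -m creep '[[0,0,0,0,0,0,30],[0,0,0,0,0,0,30],[0,0,0,0,0,0,30]]'; python3 -c "
from h import *
go((.4915,.2077,.149),-16.1)"
```

```text
time_s: 3.6
tcp_pos: [0.4911, 0.2069, 0.1492]
eef_rot: [88.9, 89.9, -107.2]
contact_force: [-1.2, -1.0, 3.5]
gripper_width: 0.0307
time_s: 3.9
tcp_pos: [0.4911, 0.2069, 0.1492]
eef_rot: [86.7, 90.0, -109.4]
contact_force: [-2.1, -2.1, 5.2]
gripper_width: 0.031
t 3.9 tcp [0.4911 0.2069 0.1492] F [-2.1 -2.1  5.2] M [-1.02  0.48 -0.01] w 31.0 J6 30.0
turn [ 0.0001  0.     -0.0008] ysign -1 shift cm now-axes [ 0.02 -0.09 -0.01] after-turn axes [ 0.02 -0.09 -0.01]
```

```bash
python3 -m creep '[[0,0,0,0,-0.05,0,25],[0,0,0,0,0,0,25],[0,0,0,0,0,0,25]]' 30;  python3 -c "
from h import *
go((.4911,.2069,.149),-16.1)"; python3 -m creep '[[0,0,0,-0.1,0,0,25],[0,0,0,-0.2,0,0,25],[0,0,0,-0.2,0,0,25],[0,0,0,-0.2,0,0,25],[0,0,0,0,0,0,25]]';  python3 -c "
from h import *
go((.4911,.2069,.149),-16.1)"
```

```text
time_s: 4.2
tcp_pos: [0.4911, 0.2071, 0.1493]
eef_rot: [83.2, 89.9, -112.9]
contact_force: [-2.1, -3.8, 6.3]
gripper_width: 0.0309
t 4.2 tcp [0.4911 0.2071 0.1493] F [-2.1 -3.8  6.3] M [-1.42  0.62  0.02] w 30.9 J6 30.0
turn [ 0.      0.0001 -0.0012] ysign -1 shift cm now-axes [ 0.03  0.02 -0.  ] after-turn axes [ 0.03  0.02 -0.  ]
time_s: 4.7
tcp_pos: [0.4914, 0.2081, 0.1561]
eef_rot: [-93.5, 90.0, 70.4]
contact_force: [-0.4, -0.6, -3.6]
gripper_width: 0.0302
t 4.7 tcp [0.4914 0.2081 0.1561] F [-0.4 -0.6 -3.6] M [-0.03  0.01  0.01] w 30.2 J6 30.0
turn [ 0.0002 -0.      0.0003] ysign -1 shift cm now-axes [ 0.71  0.12 -0.  ] after-turn axes [ 0.71  0.12 -0.  ]
```

```bash
python3 -m creep '[[0,0,0,-0.5,0,0,25],[0,0,0,-1.5,0,0,25],[0,0,0,-2.2,0,0,25],[0,0,0,-2.2,0,0,25],[0,0,0,-2.2,0,0,25],[0,0,0,-2.2,0,0,25],[0,0,0,-1.2,0,0,25],[0,0,0,-0.5,0,0,25]]' 30;  python3 -c "
from h import *
go((.5217,-.2332,.285),-1.9)"
```

```text
time_s: 5.5
tcp_pos: [0.4917, 0.2082, 0.2823]
eef_rot: [-121.6, 89.9, 42.3]
contact_force: [-0.5, 0.9, -4.8]
gripper_width: 0.0305
t 5.5 tcp [0.4917 0.2082 0.2823] F [-0.5  0.9 -4.8] M [0.01 0.01 0.02] w 30.5 J6 30.0
turn [-0.2476 -0.0013  0.0016] ysign -1 shift cm now-axes [ -0.32  41.57 -15.11] after-turn axes [-0.27 44.01 -4.46]
```

```bash
python3 -m creep '[[-0.08,0,0,0,0,0,25],[-0.1,0,0,0,0,0,25],[-0.068,0,0,0,1,0,25],[0,0,0,0,2,-0.3,25],[0,0,0,0,2.8,-0.3,25],[0,0,0,0,2.8,-0.3,25],[0,0,0,0,2.8,-0.3,25],[0,0,0,0,2.8,-0.3,25]]' 30; python3 -m creep '[[0,0,0,0,2.8,-0.3,25],[0,0,0,0,2.8,-0.3,25],[0,0,0,0,2.8,-0.3,25],[0,0,0,0,2.8,-0.3,25],[0,0,0,0,2.8,-0.3,25],[0,0,0,0,2.8,-0.3,25],[0,0,0,0,2.8,-0.3,25],[0,0,0,0,2.8,-0.3,25]]'; python3 -m creep '[[0,0,0,0,2.8,-0.3,25],[0,0,0,0,2.5,-0.2,25],[0,0,0,0,1.5,0,25],[0,0,0,0,0.8,0,25],[0,0,0,0,0,0,25],[0,0,0,0,0,0,25]]';  python3 -c "
from h import *
go((.5217,-.2332,.285),-1.9)"
```

```text
time_s: 6.3
tcp_pos: [0.5004, 0.0643, 0.28]
eef_rot: [16.7, 89.9, -165.2]
contact_force: [0.7, 0.1, -3.5]
gripper_width: 0.0307
time_s: 7.1
tcp_pos: [0.5171, -0.1602, 0.28]
eef_rot: [-9.4, 89.9, 168.7]
contact_force: [0.1, 0.6, -3.3]
gripper_width: 0.0306
time_s: 7.7
tcp_pos: [0.5201, -0.2347, 0.2808]
eef_rot: [-51.2, 90.0, 126.9]
contact_force: [0.8, 0.2, -4.7]
gripper_width: 0.0306
t 7.7 tcp [ 0.5201 -0.2347  0.2808] F [ 0.8  0.2 -4.7] M [-0.01 -0.03  0.03] w 30.6 J6 93.0
turn [0.0004 0.0003 0.0004] ysign -1 shift cm now-axes [-0.42 -0.15 -0.16] after-turn axes [-0.42 -0.15 -0.16]
```

```bash
python3 -m creep '[[0,0,0,0,-0.15,-0.16,25],[0,0,0,0,0,0,25]]'
python3 - <<'E'
from h import *
go((.5217,-.2332,.285),-1.9)
ims=[]
t=r.get_state()["tcp_pos"]
c,s=np.cos(np.radians(-1.9)),np.sin(np.radians(-1.9))
for n in("scene","top"):
    p,d=r.capture(n);np.save(f"pics/{n}2.npy",d)
    P=cloud(n,d,(0,0,640,480));q=P-t;q[:,:2]=q[:,:2]@np.array([[c,-s],[s,c]]);q*=1000
    i=r.camera_info(n);f=240/np.tan(np.radians(i["fovy"]/2));T=i["camera_from_world"];w=T[:3,:3]@t+T[:3,3];u,v=w[:2]/w[2]*f+[i["cx"],i["cy"]];u,v=int(u),int(v);print(n,u,v)
    for nm,lo,hi in(("barrel+panel",-28,-2),("upper barrel",-10,-2),("panel",-110,-30)):
        m=(q[:,2]>lo)&(q[:,2]<hi)&(abs(q[:,0])<40)&(abs(q[:,1])<90)
        if m.sum():print(nm,m.sum(),"x",np.percentile(q[m,0],[1,50,99]).round(1),"y",np.percentile(q[m,1],[0,2,98,100]).round(1),"z",np.percentile(q[m,2],[2,98]).round(1))
    ims.append(cv2.resize(p[max(0,v-90):v+110,max(0,u-100):u+100],(400,400)))
cv2.imwrite("pics/b2.png",np.hstack(ims))
E
```

```text
time_s: 7.9
tcp_pos: [0.5222, -0.2329, 0.2813]
eef_rot: [-167.5, 90.0, 10.7]
contact_force: [-0.4, 0.3, -4.1]
gripper_width: 0.0306
t 7.9 tcp [ 0.5222 -0.2329  0.2813] F [-0.4  0.3 -4.1] M [-0.01 -0.01  0.04] w 30.6 J6 93.0
turn [ 0.0015 -0.0005  0.0001] ysign -1 shift cm now-axes [-0.37  0.03  0.04] after-turn axes [-0.37  0.03  0.05]
scene 254 96
barrel+panel 542 x [-12.3  12.8  19.2] y [-66.2 -54.2  65.4  68. ] z [-24.8  -2.1]
upper barrel 365 x [-12.6  13.3  19.2] y [-63.4 -54.3  61.4  68. ] z [-9.8 -2.1]
panel 1032 x [-10.6  -5.8  -3.9] y [-65.  -60.2  65.8  67.5] z [-108.3  -34.6]
top 466 262
barrel+panel 13 x [-7.7 -7.1 -6.1] y [-48.1 -47.8  36.4  36.8] z [-9.6 -6. ]
upper barrel 12 x [-7.7 -7.2 -6.1] y [-48.1 -47.8  36.4  36.8] z [-8.2 -6. ]
panel 172 x [-16.1 -11.2 -10.3] y [-64.8 -63.1  26.5  29.3] z [-106.   -42.7]
```

View pics/b2.png

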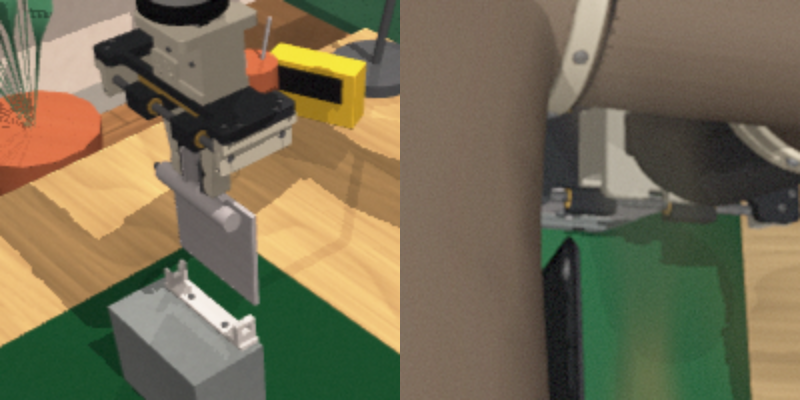

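The scene crop shows the door hanging correctly, with its barrel at about (200,200), above B's rail at about (210,300). The top view is blocked by the arm. Next I'll descend in guarded steps.

```bash
python3 -m creep '[[0,0,0,0.5,0.05,0.1,25],[0,0,0,1.7,0,0,25],[0,0,0,2,0,0,25],[0,0,0,2,0,0,25],[0,0,0,2,0,0,25],[0,0,0,1.3,0,0,25],[0,0,0,0.5,0,0,25],[0,0,0,0,0,0,25]]' 30; python3 -m creep '[[0,0,0,0,0,0,25],[0,0,0,0,0,0,25]]';python3 -c "
from h import *
go((.5212,-.2334,.172),-1.9)"
```

```text
time_s: 8.8
tcp_pos: [0.5206, -0.2343, 0.1806]
eef_rot: [5.2, 89.9, -176.7]
contact_force: [0.3, -0.7, -3.7]
gripper_width: 0.0306
time_s: 9.0
tcp_pos: [0.5215, -0.2345, 0.1821]
eef_rot: [168.8, 89.9, -13.1]
contact_force: [-0.4, -0.1, -3.3]
gripper_width: 0.0301
t 9.0 tcp [ 0.5215 -0.2345  0.1821] F [-0.4 -0.1 -3.3] M [-0.04  0.02 -0.03] w 30.1 J6 93.0
turn [ 0.0005 -0.0018 -0.0004] ysign -1 shift cm now-axes [ 1.01 -0.1   0.03] after-turn axes [ 1.01 -0.1   0.03]
```

```bash
python3 -m creep '[[0,0,0,0.2,-0.1,0.02,25],[0,0,0,0.3,0,0,25],[0,0,0,0.3,0,0,25],[0,0,0,0.2,0,0,25],[0,0,0,0.2,0,0,25],[0,0,0,0,0,0,25]]' 30; python3 -m creep '[[0,0,0,0.15,0,0,25],[0,0,0,0.15,0,0,25],[0,0,0,0,0,0,25]]';python3 -c "
from h import *
go((.5212,-.2334,.1493),-1.9)"
```

```text
time_s: 9.6
tcp_pos: [0.5205, -0.2333, 0.1687]
eef_rot: [-5.8, 90.0, 172.3]
contact_force: [-0.2, -0.4, -3.7]
gripper_width: 0.0307
time_s: 9.9
tcp_pos: [0.5205, -0.2333, 0.1659]
eef_rot: [-18.1, 90.0, 160.0]
contact_force: [-0.7, 0.6, -3.6]
gripper_width: 0.0305
t 9.9 tcp [ 0.5205 -0.2333  0.1659] F [-0.7  0.6 -3.6] M [-0.06  0.    0.01] w 30.5 J6 93.0
turn [0.0003 0.0003 0.0001] ysign -1 shift cm now-axes [ 1.66  0.01 -0.07] after-turn axes [ 1.66  0.01 -0.07]
```

```bash
for k in 1 2; do :; done; python3 -m creep '[[0,0,0,0.15,0,0,25],[0,0,0,0.1,0,0,25],[0,0,0,0,0,0,25]]' | tail -4|head -3; python3 -m creep '[[0,0,0,0.1,0,-0.03,25],[0,0,0,0.1,0,0,25],[0,0,0,0,0,0,25]]'; python3 -m creep '[[0,0,0,0,0,0,25]]'
```

```text
tcp_pos: [0.5205, -0.2333, 0.1634]
eef_rot: [-12.7, 90.0, 165.4]
contact_force: [0.2, -0.5, -3.5]
time_s: 10.5
tcp_pos: [0.5208, -0.2333, 0.1614]
eef_rot: [-8.7, 90.0, 169.4]
contact_force: [-0.3, -0.4, -3.2]
gripper_width: 0.0303
time_s: 10.6
tcp_pos: [0.5209, -0.2333, 0.1615]
eef_rot: [19.5, 90.0, -162.3]
contact_force: [0.2, 0.9, -3.3]
gripper_width: 0.0302
```

```bash
python3 -m creep '[[0,0,0,0.1,0,0,25],[0,0,0,0.1,0,0,25],[0,0,0,0,0,0,25]]'; python3 -m creep '[[0,0,0,0.1,0,0,25],[0,0,0,0.1,0,0,25],[0,0,0,0,0,0,25]]'
```

```text
time_s: 10.9
tcp_pos: [0.5208, -0.2333, 0.1594]
eef_rot: [-12.2, 90.0, 165.9]
contact_force: [0.2, 0.5, -3.1]
gripper_width: 0.0305
time_s: 11.2
tcp_pos: [0.5208, -0.2333, 0.1574]
eef_rot: [-9.2, 90.0, 168.9]
contact_force: [-0.0, -0.4, -3.9]
gripper_width: 0.0305
```

```bash
python3 -m creep '[[0,0,0,0.1,0,0,25],[0,0,0,0.1,0,0,25],[0,0,0,0,0,0,25]]'
```

```text
time_s: 11.5
tcp_pos: [0.5208, -0.2333, 0.1554]
eef_rot: [-14.5, 90.0, 163.6]
contact_force: [-0.1, -0.8, -3.9]
gripper_width: 0.0303
```

```bash
python3 -m creep '[[0,0,0,0.1,0,0,25],[0,0,0,0.1,0,0,25],[0,0,0,0,0,0,25]]'; python3 -m creep '[[0,0,0,0.1,0,0,25],[0,0,0,0.1,0,0,25],[0,0,0,0,0,0,25]]'
```

```text
time_s: 11.8
tcp_pos: [0.5208, -0.2333, 0.1534]
eef_rot: [-15.4, 90.0, 162.7]
contact_force: [0.1, -0.5, -5.0]
gripper_width: 0.0304
time_s: 12.1
tcp_pos: [0.5208, -0.2333, 0.1514]
eef_rot: [-23.0, 90.0, 155.1]
contact_force: [0.3, -0.3, -4.0]
gripper_width: 0.0307
```

```bash
python3 -m creep '[[0,0,0,0.1,0,0,25],[0,0,0,0,0,0,25]]'; python3 -m creep '[[0,0,0,0.05,0,0,25],[0,0,0,0,0,0,25]]'; python3 -c "
from h import *
go((.5212,-.2334,.1493),-1.9)"
```

```text
time_s: 12.3
tcp_pos: [0.5209, -0.2333, 0.1504]
eef_rot: [-8.1, 90.0, 170.0]
contact_force: [-1.3, -0.3, -3.9]
gripper_width: 0.0307
time_s: 12.5
tcp_pos: [0.5209, -0.2333, 0.15]
eef_rot: [-1.5, 90.0, 176.6]
contact_force: [0.1, -0.6, -3.4]
gripper_width: 0.0304
t 12.5 tcp [ 0.5209 -0.2333  0.15  ] F [ 0.1 -0.6 -3.4] M [-0.08 -0.06 -0.03] w 30.4 J6 93.0
turn [0.0004 0.0001 0.    ] ysign -1 shift cm now-axes [ 0.07  0.01 -0.03] after-turn axes [ 0.07  0.01 -0.03]
```

```bash
python3 -m creep '[[0,0,0,0.07,0,0,25],[0,0,0,0,0,0,25]]'; python3 -m creep '[[0,0,0,0.07,0,0,25],[0,0,0,0,0,0,25]]'
```

```text
time_s: 12.7
tcp_pos: [0.521, -0.2334, 0.1495]
eef_rot: [140.9, 90.0, -41.0]
contact_force: [-0.6, -0.8, -1.9]
gripper_width: 0.0306
time_s: 12.9
tcp_pos: [0.5211, -0.2334, 0.1493]
eef_rot: [152.0, 90.0, -29.9]
contact_force: [-2.1, 0.7, 4.0]
gripper_width: 0.0305
```

```bash
python3 -m creep '[[0,0,0,0.05,0,0,25],[0,0,0,0,0,0,25]]'
```

```text
time_s: 13.1
tcp_pos: [0.5211, -0.2335, 0.1493]
eef_rot: [151.7, 89.9, -30.1]
contact_force: [-3.2, 2.4, 8.3]
gripper_width: 0.0305
```

The door seats at the same TCP height as on A (0.1493 m). I'll ease off and open slowly.

```bash
python3 -m creep '[[0,0,0,-0.07,0,0,25],[0,0,0,0,0,0,37],[0,0,0,0,0,0,41],[0,0,0,0,0,0,45],[0,0,0,0,0,0,49],[0,0,0,0,0,0,53],[0,0,0,0,0,0,57],[0,0,0,0,0,0,57]]' 10; python3 -m creep '[[0,0,0,0,0,0,65],[0,0,0,0,0,0,73],[0,0,0,0,0,0,73],[0,0,0,0,0,0,73]]'
python3 - <<'E'
from h import *
go((.5212,-.2334,.1493),-1.9)
p,d=r.capture("scene")
cv2.imwrite("pics/s4.png",cv2.resize(p[80:260,170:350],None,fx=3.3,fy=3.3,interpolation=cv2.INTER_CUBIC))
E
```

```text
time_s: 13.9
tcp_pos: [0.5212, -0.2334, 0.1489]
eef_rot: [164.5, 90.0, -17.3]
contact_force: [1.0, 2.4, 1.9]
gripper_width: 0.0496
time_s: 14.3
tcp_pos: [0.5206, -0.2335, 0.1487]
eef_rot: [11.9, 90.0, -169.9]
contact_force: [-0.5, 0.0, -0.2]
gripper_width: 0.0635
t 14.3 tcp [ 0.5206 -0.2335  0.1487] F [-0.5  0.  -0.2] M [-0.03 -0.05  0.02] w 63.5 J6 93.0
turn [ 0.0001  0.0006 -0.0001] ysign -1 shift cm now-axes [-0.06 -0.01 -0.06] after-turn axes [-0.06 -0.01 -0.06]
```

View pics/s4.png

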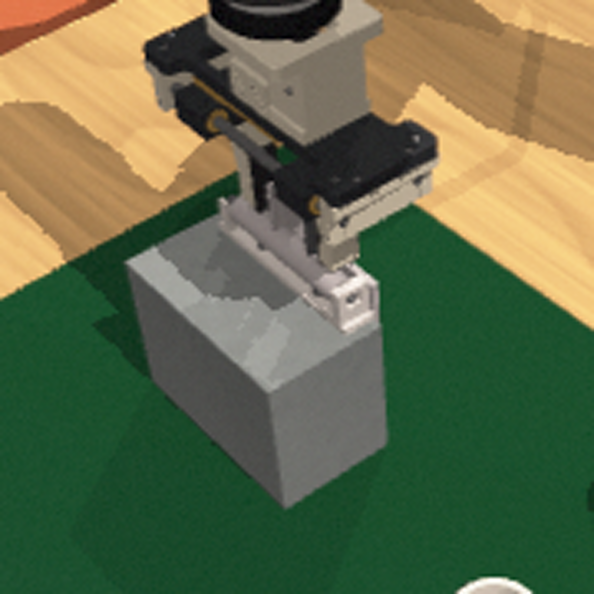

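The crop shows the door seated, with the pin in the +y ear's hole at about (352,297) and the fingers off the tabs. I'll retreat and check with both cameras.

```bash
python3 -m creep '[[0,0,0,-0.3,0,0,73],[0,0,0,-1,0,0,73],[0,0,0,-2,0,0,73],[0,0,0,-2.5,0,0,73],[0,0,0,-2.5,0,0,73],[0,0,0,-2.5,0,0,73],[0,0,0,0,-2.5,0,73],[0,0,0,0,-4,0,73]]'; python3 -m creep '[[0,0,0,0,-4,0,73],[0,0,0,0,-4,0,73],[0,0,0,0,-4,0,73],[0,0,0,0,-4,0,73],[0,0,0,0,-3,0,73],[0,0,0,0,-1,0,73],[0,0,0,0,0,0,73]]'
python3 - <<'E'
from h import *
c,s=np.cos(np.radians(-1.9)),np.sin(np.radians(-1.9));ims=[]
for n,rc,k in(("scene",(190,110,310,240),(100,180)),("top",(380,215,500,300),(200,370))):
    p,d=r.capture(n);P=cloud(n,d,rc)
    q=(P[:,:2]-(.5297,-.2335))@np.array([[c,-s],[s,c]])*1000;z=P[:,2]*1000
    m=(z>160)&(z<190)&(abs(q[:,1])<50)
    print(n,"tabs x",np.percentile(q[m,0],[1,99]).round(1),"y",q[m,1].min().round(1),q[m,1].max().round(1),"z top",np.percentile(z[m],95).round(1),m.sum())
    m=(z>135)&(z<156)&(abs(q[:,1])<50)&(abs(q[:,0])<7);print(" barrel top z",np.percentile(z[m],90).round(1))
    for a,b in((-50,-30),(-10,10),(30,50)):
        mm=m&(q[:,1]>a)&(q[:,1]<b);print("  ",a,np.percentile(z[mm],90).round(1) if mm.any() else None)
    y,x=k;ims.append(cv2.resize(p[y:y+140,x:x+140],(400,400),interpolation=cv2.INTER_CUBIC))
cv2.imwrite("pics/e.png",np.hstack(ims));print(r.get_state()["tcp_pos"],r.get_state()["time_s"])
E
```

```text
time_s: 15.15
tcp_pos: [0.5235, -0.1689, 0.2586]
eef_rot: [174.0, 89.9, -8.1]
contact_force: [1.1, 0.7, -0.7]
gripper_width: 0.0636
time_s: 15.85
tcp_pos: [0.5298, 0.0327, 0.2576]
eef_rot: [-162.4, 90.0, 15.9]
contact_force: [-0.6, -0.1, 0.5]
gripper_width: 0.0638
scene tabs x [-19.4   4.3] y -17.4 27.1 z top 184.4 209
 barrel top z 150.3
   -50 149.0
   -10 149.0
   30 148.7
top tabs x [-19.8   3.4] y -17.2 25.1 z top 185.4 156
 barrel top z 149.7
   -50 149.3
   -10 149.5
   30 149.5
[0.52959577 0.03118955 0.25729591] 15.95
```

View pics/e.png

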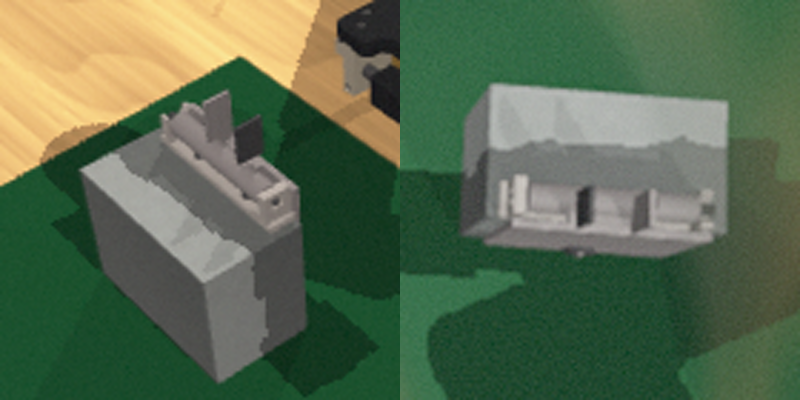

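The door hangs level on B with its tabs at full rest spread: -17 to about +26 mm, so roughly 42–44 mm against 42 nominal. The barrel is at seated height and the arm is clear, so I'm handing in.

```bash
python3 -c "
from plant import r
print(r.close_job())"
```

```text
the job is handed in; nothing more can be done
None
```

The door is off cabinet A and hanging on cabinet B, the same way round, and the job is handed in. It took about 16 s of the 64 s allowed.

- **Lift-off:** I pinched the tabs fully (31 mm across) and lifted the door straight off A. It weighs about 0.37 kg.
- **Finding the place on B:** From the camera depth data, B's rail had slipped about 3 mm towards +y. The guarded descent found the gap on the first try.
- **Fit:** The door bottomed at the same gripper height as on A (0.1493 m). I pressed it down with about 12 N and pushed sideways with under about 4 N, both below the 2 kg limit. Forces were read only at the end of each move.
- **After letting go:** The two cameras measure the tabs at 42 and 44.5 mm across, against 42 mm at rest, so the pin is fully out. The barrel is level end to end within about 1 mm. The pin shows in its hole in the picture.
- **Heights:** The cameras read everything 2–5 mm high, both before and after the move, so I relied on the gripper's height for the seating depth.
- **Not re-checked:** I did not measure the hubs, wand and gauge again at the end. The door was carried about 15 cm above the mat, and no unexpected contact force showed.

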